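Lid a tub of betel nuts on a two-stage bench press

ROBOT

A 6-joint arm with a two-finger parallel gripper is mounted at the origin on the work surface. World frame = base frame: x ahead of the robot, y to its left, z up, the work surface at z = 0. Lengths are in m, angles in degrees, forces in N, time in s.
With the tool pointing down it reaches from about 0.4 to 0.825 m from the base axis. Payload 7 kg.
Tool frame: the origin (TCP) lies between the finger pads; the fingertips stand 19 mm ahead of it and the grasp point (between the pads) is the TCP (r.finger_overhang is the distance from the TCP to the fingertips, in m); z points along the fingers, y is the direction in which the jaws open and shut (so a half turn about z gives the same grasp; the last joint's range is limited). The gripper opens to 88 mm and grips with 3 to 60 N. Pads are 19 mm wide; open, the fingers measure 130 mm over their backs; the gripper's body (78 mm by 193 mm) begins 47 mm behind the grasp point.
Start: joints at [-56.431, 20.546, 0.682, 0, -70.136, -16.507], TCP at [0.198, -0.645, 0.246] pointing down, gripper open.
Joint ranges: [-176.03, 176.03], [-82.01, 121.73], [-58.28, 71.71], [-173.87, 95.51], [-174.79, -0.11], [-173.66, 173.66]. Speed limits (degrees/s): [136.94, 136.94, 172.46, 180, 180, 180].

INTERFACE

Orientations are given as [roll, pitch, yaw] about the fixed x, y, z axes, in that order (R = Rz(yaw) Ry(pitch) Rx(roll)).
In Python, from plant import r, optics gives the robot as it stands. The module is installed in compiled form; this text tells all that it offers.
- The arm moves only by the tool step_arm, never from a script. Its argument "increments" is a list of rows, each an object of numbers: "tx", "ty", "tz": the shift along the world's x, y, z in mm; "ax", "ay", "az": the turn, a rotation vector about the world's x, y, z in degrees; "claw": the gripper command: -1 is shut, 1 is fully open, values between are in proportion. In form: [{"tx": .., "ty": .., "tz": .., "ax": .., "ay": .., "az": .., "claw": ..}, ...]. A call has 1 to 12 rows; each row shifts and turns the commanded pose from where the row before left it; what a row does not reach is not made up. A row lasts 1/10 s, in which the tool goes at most 50 mm and 8.59 degrees, less where a joint would pass 70% of its speed; a pose out of reach is approached as far as the arm can. A call with a gripper value outside its range is refused whole. The fingers move at their own pace and stop on an object; "newtons" is the grip in N (left out, the last holds). Time passes only in rows, so rows that do not move let the fingers close. It gives the time, the measured TCP pose, the force and the opening at its end, in the units of the state.
- r.get_state(): the state, without advancing time (a new reading comes with each control period).
- optics.capture(name): name is "side" or "top"; returns a dict with "image" (480x640x3 uint8, blue, green, red), "depth" (480x640 float32, m along the optical axis (not along the pixel's ray), 0 where there is no reading), "fx", "fy", "cx", "cy" (pixels), "R" (3x3) and "t" (3): a world point X has camera coordinates R X + t. Camera axes: x right, y down, z forward; pixel columns grow to the right and rows downward; lengths in m; the calibration is good to about 2 mm. A picture is of the moment at which its call begins.
- r.close_job(): hands the job in, once; it reports no verdict.
The state is a dict: "time_s": time; "joints": joint angles; "qd": joint speeds; "joint_torque": joint torques, N m; "tcp_pos": TCP position; "eef_rot": TCP orientation; "contact_force": force on the tool from outside, world axes, zero at the start; "moment": the same for the moment, N m; "gripper_width": finger opening in m.
Only numpy, scipy, OpenCV 4.12 (cv2) and the standard library are available. Lean on these libraries where they do the work, as an engineer would, in place of code of your own. Each camera call takes 0.05 s, during which the arm holds its last target. There are 200 camera calls.

TASK

One of the two bench presses holds a lidded tub of nuts; the other is empty. Press the palm button of the press that holds the tub down to its halfway stop, pause there for about a second so the lid settles, then press it fully down for a moment and let it come back up. Do not press the button of the empty press.

Things in the scene. Friction and masses are not known exactly. Their poses are not given: they have to be found in the camera images.
- loaded_button: Black round palm button, 52 mm across, flat top, on the head of the press with the tub. Origin: centre of its top face, 175 mm above the work surface when up; z up. Pressed straight down, springs back. First 15 mm light (2 to 5 N) to the halfway stop (top at 160 mm), where its underside meets a steel sleeve; above 11 N this sinks 15 mm more (to 15 N), to the hard bottom (top at 145 mm).
- loaded_press: Fixed grey bench press holding the tub: foot plate 150 x 190 mm, column at its +y side, head 64 mm wide, head top at 130 mm. Under the head stands a clear tub of green nuts; its white lid, 104 mm across, shows either side of the head. Origin: on the work surface, straight below the button. Nothing within 90 mm of the button is higher than it.
- idle_button: The same button, same size, height and behaviour, on the second, identical press, whose pad is empty. Origin: centre of its top face, 175 mm above the work surface when up. To be left alone.
There are look-alikes about, which are no part of the job. What is shaped like the loaded_press but blue is not meant.

How it is judged:
By the outcome, as a careful person would: the job done as asked, in the order asked, and still so for the second after the job is handed in, with the robot touching nothing.
It also fails if it takes over 32 s, if anything falls off the work surface, if the arm or the gripper's body presses on something with over 40 N, if the wrist force passes 120 N, or if a joint passes its speed limit or range.

## Working session

There is one attempt and no reset: what is moved stays moved. The work goes in short steps, Python scripts to look and compute and a tool call to move; the robot and the scene stay as the last step left them, time stands still between calls to the robot, and variables do not carry over. Pictures are saved under pics/ and viewed, about 8 in all and at most 12, crops included, and the job is handed in when it is done.

Besides the shell and the picture viewer there is one more tool, called by a JSON object that holds its "name" and its "arguments", one argument or row to a line. step_arm: Moves the arm, as the interface text tells. Its arguments: {"type":"object","properties":{"increments":{"type":"array","items":{"type":"object","properties":{"tx":{"type":"number"},"ty":{"type":"number"},"tz":{"type":"number"},"ax":{"type":"number"},"ay":{"type":"number"},"az":{"type":"number"},"claw":{"type":"number"}}}},"newtons":{"type":"number"}},"required":["increments"]}

```bash
mkdir -p pics; cat > h.py <<'E'
import numpy as np,cv2
from plant import r,optics
def cap(n,f):
    c=optics.capture(n); cv2.imwrite(f'pics/{f}.png',c['image']); np.savez(f'pics/{f}.npz',**c); return c
def world(c,u,v,d=None):
    d=c['depth'][v,u] if d is None else d
    p=np.array([(u-c['cx'])/c['fx']*d,(v-c['cy'])/c['fy']*d,d]); return c['R'].T@(p-c['t'])
def cloud(c):
    v,u=np.indices(c['depth'].shape); d=c['depth']
    P=np.stack([(u-c['cx'])/c['fx']*d,(v-c['cy'])/c['fy']*d,d],-1)
    return (P-c['t'])@c['R']
E
python3 - <<'E'
from h import *
a=cap('top','t1');b=cap('side','s1')
cv2.imwrite('pics/both.png',cv2.resize(np.vstack([a['image'],b['image']]),None,fx=.62,fy=.62))
s=r.get_state();print(s['time_s'],s['tcp_pos'],s['eef_rot'],s['gripper_width'])
P=cloud(a);z=P[...,2]
m=((a['depth']>0)&(abs(z-.175)<.006)&(a['image'].max(2)<90)).astype(np.uint8)
n,l,st,ce=cv2.connectedComponentsWithStats(m)
for i in range(1,n):
    if st[i,4]>40: q=P[l==i]; print(ce[i],st[i],q.mean(0),(q.min(0)+q.max(0))/2,np.ptp(q,axis=0))
E
```

```text
0.1 [ 0.197909   -0.64494746  0.24472232] [ 1.79919392e+02 -6.90655079e-03 -1.62942255e+02] 0.08774636013851483
[353.09628378 161.05912162] [340 148  28  28 592] [ 0.602276   -0.17890705  0.17515058] [ 0.60250064 -0.1798044   0.17473338] [0.05056614 0.05012151 0.01139377]
[164.26298157 184.62311558] [151 171  28  28 597] [0.56060651 0.17042134 0.1749255 ] [0.56127711 0.17119808 0.17466441] [0.05083986 0.0502413  0.01123095]
[502.44246353 228.30632091] [488 215  29  28 617] [ 0.47634433 -0.45192087  0.17518875] [ 0.47621413 -0.45258633  0.17496527] [0.05005359 0.05209147 0.0111842 ]
[363.66183575 305.34943639] [350 292  28  28 621] [ 0.33674356 -0.19621395  0.17511148] [ 0.33631186 -0.1962464   0.17480651] [0.04962174 0.04975255 0.01149725]
```

View pics/both.png

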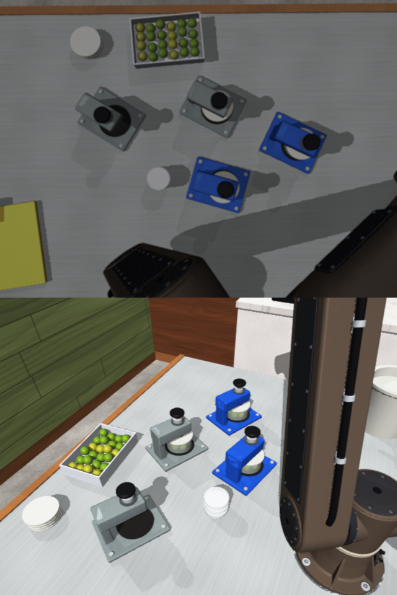

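The four candidate buttons in the top image:
- Grey press at (353,161), with white showing beside the head.
- Grey press at (164,185), with a dark empty pad.
- Blue presses at (502,228) and (364,305), which are look-alikes.

The grey press at (353,161) fits the description. I'll confirm it with an enlarged crop.

```bash
python3 - <<'E'
from h import *
a=np.load('pics/t1.npz');b=np.load('pics/s1.npz')
x=cv2.resize(a['image'][100:250,100:420],None,fx=2.4,fy=2.4,interpolation=3)
y=cv2.resize(b['image'][160:290,210:370],(400,300)[:2],interpolation=3)
z=cv2.resize(b['image'][280:420,130:290],(368,300),interpolation=3)
x=cv2.resize(x,(768,300)) 
cv2.imwrite('pics/crop.png',np.vstack([x,np.hstack([y,z])]))
P=cloud(a)
for i in [(353,161)]:
  d=np.linalg.norm(P[...,:2]-[.6024,-.1793],axis=2); m=(d<.12)&(a['depth']>0)
  for lo in np.arange(0,.2,.01):
    k=m&(P[...,2]>=lo)&(P[...,2]<lo+.01)
    if k.sum()>30: print(round(lo,2),k.sum(),P[k].mean(0).round(3),a['image'][k].mean(0).astype(int))
# side estimate of the button
Q=cloud(b);k=(b['depth']>0)&(abs(Q[...,2]-.175)<.004)&(np.linalg.norm(Q[...,:2]-[.6024,-.1793],axis=2)<.05);q=Q[k]
print(len(q),(q.min(0)+q.max(0))/2,np.ptp(q,axis=0))
E
```

```text
0.0 2310 [ 0.587 -0.2    0.002] [97 96 95]
0.01 2897 [ 0.592 -0.173  0.015] [72 72 68]
0.02 88 [ 0.592 -0.171  0.021] [68 68 66]
0.06 354 [ 0.582 -0.181  0.068] [110 113 114]
0.07 214 [ 0.58  -0.183  0.072] [111 115 115]
0.09 39 [ 0.588 -0.14   0.096] [62 63 61]
0.1 50 [ 0.59  -0.137  0.105] [49 49 47]
0.11 47 [ 0.587 -0.142  0.115] [48 48 45]
0.12 826 [ 0.616 -0.143  0.128] [80 80 75]
0.13 891 [ 0.619 -0.142  0.132] [83 83 78]
0.17 581 [ 0.602 -0.179  0.175] [18 16 16]
278 [ 0.60037338 -0.17612111  0.17487346] [0.04954679 0.0478714  0.0077004 ]
```

View pics/crop.png

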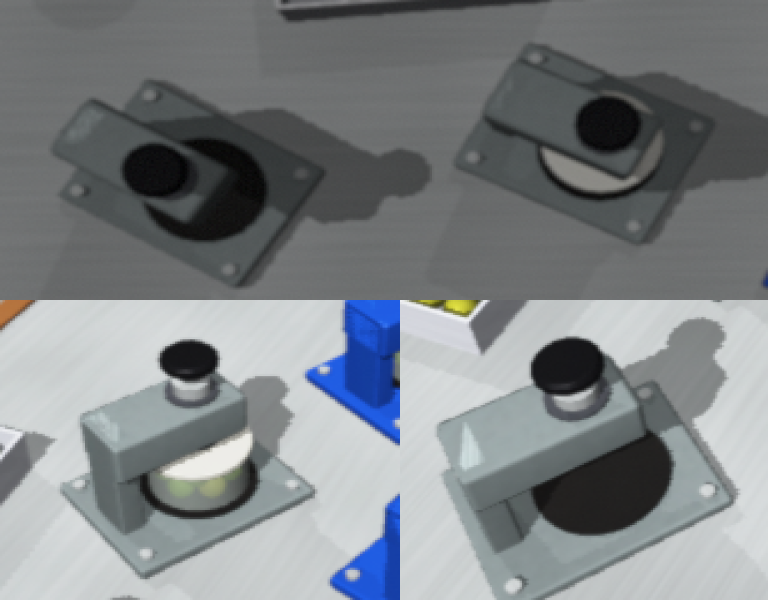

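The crop confirms it. The right-hand grey press (353,161) has the white lid and the tub with green nuts, while the left-hand grey press has a bare black pad. The button is at about (0.602, -0.178, 0.175), its measured height and 50 mm diameter are consistent with the description, and both cameras agree to about 3 mm. I'll shut the fingers and travel above it.

{"name": "step_arm", "arguments": {
  "increments": [
    {"tx": 32,"ty": 37,"claw": -1},
    {"tx": 32,"ty": 37,"claw": -1},
    {"tx": 32,"ty": 37,"claw": -1},
    {"tx": 32,"ty": 37,"claw": -1},
    {"tx": 32,"ty": 37,"claw": -1},
    {"tx": 32,"ty": 37,"claw": -1},
    {"tx": 32,"ty": 37,"claw": -1},
    {"tx": 32,"ty": 37,"claw": -1},
    {"tx": 32,"ty": 37,"claw": -1},
    {"tx": 32,"ty": 37,"claw": -1},
    {"tx": 32,"ty": 37,"claw": -1},
    {"claw": -1}
  ]
}}

```text
$.increments[0]: bad value
```

{"name": "step_arm", "arguments": {
  "increments": [
    {"tx": 32,"ty": 37,"tz": 0,"ax": 0,"ay": 0,"az": 0,"claw": -1},
    {"tx": 32,"ty": 37,"tz": 0,"ax": 0,"ay": 0,"az": 0,"claw": -1},
    {"tx": 32,"ty": 37,"tz": 0,"ax": 0,"ay": 0,"az": 0,"claw": -1},
    {"tx": 32,"ty": 37,"tz": 0,"ax": 0,"ay": 0,"az": 0,"claw": -1},
    {"tx": 32,"ty": 37,"tz": 0,"ax": 0,"ay": 0,"az": 0,"claw": -1},
    {"tx": 32,"ty": 37,"tz": 0,"ax": 0,"ay": 0,"az": 0,"claw": -1},
    {"tx": 32,"ty": 37,"tz": 0,"ax": 0,"ay": 0,"az": 0,"claw": -1},
    {"tx": 32,"ty": 37,"tz": 0,"ax": 0,"ay": 0,"az": 0,"claw": -1},
    {"tx": 32,"ty": 37,"tz": 0,"ax": 0,"ay": 0,"az": 0,"claw": -1},
    {"tx": 32,"ty": 37,"tz": 0,"ax": 0,"ay": 0,"az": 0,"claw": -1},
    {"tx": 32,"ty": 37,"tz": 0,"ax": 0,"ay": 0,"az": 0,"claw": -1},
    {"tx": 0,"ty": 0,"tz": 0,"ax": 0,"ay": 0,"az": 0,"claw": -1}
  ],
  "newtons": 20
}}

```text
time_s: 1.3
tcp_pos: [0.5531, -0.2344, 0.2448]
eef_rot: [180.0, -0.0, -162.7]
contact_force: [0.3, 0.7, -0.1]
gripper_width: 0.0015
```

{"name": "step_arm", "arguments": {
  "increments": [
    {"tx": 25,"ty": 28,"tz": 0,"ax": 0,"ay": 0,"az": 0,"claw": -1},
    {"tx": 24,"ty": 28,"tz": 0,"ax": 0,"ay": 0,"az": 0,"claw": -1},
    {"tx": 0,"ty": 0,"tz": -15,"ax": 0,"ay": 0,"az": 0,"claw": -1},
    {"tx": 0,"ty": 0,"tz": -15,"ax": 0,"ay": 0,"az": 0,"claw": -1},
    {"tx": 0,"ty": 0,"tz": -10,"ax": 0,"ay": 0,"az": 0,"claw": -1},
    {"tx": 0,"ty": 0,"tz": 0,"ax": 0,"ay": 0,"az": 0,"claw": -1},
    {"tx": 0,"ty": 0,"tz": 0,"ax": 0,"ay": 0,"az": 0,"claw": -1}
  ]
}}

```text
time_s: 2.0
tcp_pos: [0.5989, -0.1828, 0.2058]
eef_rot: [-180.0, -0.0, -163.0]
contact_force: [0.1, 0.3, 1.0]
gripper_width: 0.0002
```

```bash
python3 - <<'E'
from h import *
b=cap('side','s2');cv2.imwrite('pics/c2.png',cv2.resize(b['image'][120:300,190:400],None,fx=2.5,fy=2.5,interpolation=3))
s=r.get_state();print(s['time_s'],s['tcp_pos'],s['contact_force'],r.finger_overhang)
E
```

```text
2.05 [ 0.5992221  -0.18272505  0.20625428] [ 0.47023459 -0.09304401  0.24826908] 0.019
```

View pics/c2.png

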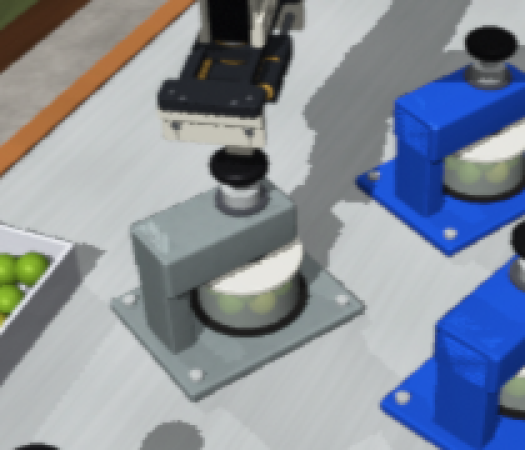

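The picture shows the shut fingertips just above the loaded button (crop (240,150)), close to centred. I'll shift 3 mm and 4 mm to centre them, then ease down to just short of the halfway stop (TCP 0.179).

{"name": "step_arm", "arguments": {
  "increments": [
    {"tx": 3,"ty": 4,"tz": 0,"ax": 0,"ay": 0,"az": 0,"claw": -1},
    {"tx": 0,"ty": 0,"tz": -6,"ax": 0,"ay": 0,"az": 0,"claw": -1},
    {"tx": 0,"ty": 0,"tz": -5,"ax": 0,"ay": 0,"az": 0,"claw": -1},
    {"tx": 0,"ty": 0,"tz": -4,"ax": 0,"ay": 0,"az": 0,"claw": -1},
    {"tx": 0,"ty": 0,"tz": -4,"ax": 0,"ay": 0,"az": 0,"claw": -1},
    {"tx": 0,"ty": 0,"tz": -3,"ax": 0,"ay": 0,"az": 0,"claw": -1},
    {"tx": 0,"ty": 0,"tz": -2,"ax": 0,"ay": 0,"az": 0,"claw": -1},
    {"tx": 0,"ty": 0,"tz": 0,"ax": 0,"ay": 0,"az": 0,"claw": -1}
  ]
}}

```text
time_s: 2.85
tcp_pos: [0.6021, -0.1782, 0.1816]
eef_rot: [180.0, 0.0, -162.9]
contact_force: [0.5, 3.4, 5.0]
gripper_width: 0.0003
```

{"name": "step_arm", "arguments": {
  "increments": [
    {"tx": 0,"ty": 0,"tz": -1,"ax": 0,"ay": 0,"az": 0,"claw": -1},
    {"tx": 0,"ty": 0,"tz": 0,"ax": 0,"ay": 0,"az": 0,"claw": -1}
  ]
}}

```text
time_s: 3.05
tcp_pos: [0.6021, -0.1782, 0.1807]
eef_rot: [-180.0, 0.0, -162.9]
contact_force: [-1.2, 3.0, 5.2]
gripper_width: 0.0004
```

```bash
python3 -c "
from plant import r
s=r.get_state();print(s['tcp_pos'],s['contact_force'])"
```

```text
[ 0.60214039 -0.17819129  0.18069403] [-1.17570082  3.03166071  5.18925932]
```

{"name": "step_arm", "arguments": {
  "increments": [
    {"tx": 0,"ty": 0,"tz": -1,"ax": 0,"ay": 0,"az": 0,"claw": -1},
    {"tx": 0,"ty": 0,"tz": 0,"ax": 0,"ay": 0,"az": 0,"claw": -1}
  ]
}}

```text
time_s: 3.25
tcp_pos: [0.6021, -0.1782, 0.1796]
eef_rot: [-180.0, 0.0, -162.9]
contact_force: [0.0, 3.1, 4.4]
gripper_width: 0.0008
```

{"name": "step_arm", "arguments": {
  "increments": [
    {"tx": 0,"ty": 0,"tz": -0.6,"ax": 0,"ay": 0,"az": 0,"claw": -1},
    {"tx": 0,"ty": 0,"tz": 0,"ax": 0,"ay": 0,"az": 0,"claw": -1}
  ]
}}

```text
time_s: 3.45
tcp_pos: [0.6021, -0.1782, 0.1793]
eef_rot: [-180.0, 0.0, -162.9]
contact_force: [-0.6, 4.1, 6.9]
gripper_width: 0.0005
```

Force has stepped up and motion has slowed, so the button is at the halfway stop. I'll settle it slightly firmer, staying below 11 N, and hold.

{"name": "step_arm", "arguments": {
  "increments": [
    {"tx": 0,"ty": 0,"tz": -0.2,"ax": 0,"ay": 0,"az": 0,"claw": -1},
    {"tx": 0,"ty": 0,"tz": 0,"ax": 0,"ay": 0,"az": 0,"claw": -1},
    {"tx": 0,"ty": 0,"tz": 0,"ax": 0,"ay": 0,"az": 0,"claw": -1}
  ]
}}

```text
time_s: 3.75
tcp_pos: [0.6022, -0.1782, 0.1793]
eef_rot: [-180.0, 0.0, -162.9]
contact_force: [-1.0, 3.7, 7.5]
gripper_width: 0.0005
```

{"name": "step_arm", "arguments": {
  "increments": [
    {"tx": 0,"ty": 0,"tz": 0,"ax": 0,"ay": 0,"az": 0,"claw": -1},
    {"tx": 0,"ty": 0,"tz": 0,"ax": 0,"ay": 0,"az": 0,"claw": -1},
    {"tx": 0,"ty": 0,"tz": 0,"ax": 0,"ay": 0,"az": 0,"claw": -1},
    {"tx": 0,"ty": 0,"tz": 0,"ax": 0,"ay": 0,"az": 0,"claw": -1},
    {"tx": 0,"ty": 0,"tz": 0,"ax": 0,"ay": 0,"az": 0,"claw": -1},
    {"tx": 0,"ty": 0,"tz": 0,"ax": 0,"ay": 0,"az": 0,"claw": -1},
    {"tx": 0,"ty": 0,"tz": 0,"ax": 0,"ay": 0,"az": 0,"claw": -1}
  ]
}}

```text
time_s: 4.45
tcp_pos: [0.6022, -0.1782, 0.1793]
eef_rot: [-180.0, 0.0, -162.9]
contact_force: [-1.0, 2.6, 7.2]
gripper_width: 0.0006
```

{"name": "step_arm", "arguments": {
  "increments": [
    {"tx": 0,"ty": 0,"tz": -4,"ax": 0,"ay": 0,"az": 0,"claw": -1},
    {"tx": 0,"ty": 0,"tz": -5,"ax": 0,"ay": 0,"az": 0,"claw": -1},
    {"tx": 0,"ty": 0,"tz": -4,"ax": 0,"ay": 0,"az": 0,"claw": -1},
    {"tx": 0,"ty": 0,"tz": -2,"ax": 0,"ay": 0,"az": 0,"claw": -1},
    {"tx": 0,"ty": 0,"tz": 0,"ax": 0,"ay": 0,"az": 0,"claw": -1}
  ]
}}

```text
time_s: 4.95
tcp_pos: [0.6022, -0.1782, 0.1649]
eef_rot: [-180.0, 0.0, -162.9]
contact_force: [-3.5, 5.1, 13.7]
gripper_width: 0.0005
```

{"name": "step_arm", "arguments": {
  "increments": [
    {"tx": 0,"ty": 0,"tz": -1,"ax": 0,"ay": 0,"az": 0,"claw": -1},
    {"tx": 0,"ty": 0,"tz": -0.5,"ax": 0,"ay": 0,"az": 0,"claw": -1},
    {"tx": 0,"ty": 0,"tz": 0,"ax": 0,"ay": 0,"az": 0,"claw": -1}
  ]
}}

```text
time_s: 5.25
tcp_pos: [0.6022, -0.1783, 0.1642]
eef_rot: [-180.0, 0.1, -162.9]
contact_force: [-3.8, 5.3, 16.6]
gripper_width: 0.0008
```

{"name": "step_arm", "arguments": {
  "increments": [
    {"tx": 0,"ty": 0,"tz": -0.5,"ax": 0,"ay": 0,"az": 0,"claw": -1},
    {"tx": 0,"ty": 0,"tz": 0,"ax": 0,"ay": 0,"az": 0,"claw": -1},
    {"tx": 0,"ty": 0,"tz": 0,"ax": 0,"ay": 0,"az": 0,"claw": -1}
  ]
}}

```text
time_s: 5.55
tcp_pos: [0.6022, -0.1782, 0.1641]
eef_rot: [-179.9, 0.1, -162.9]
contact_force: [-6.1, 4.0, 19.0]
gripper_width: 0.0002
```

The button is on the hard bottom: 19 N with no further travel, 15 mm below the halfway stop. I'll let it up and retreat.

{"name": "step_arm", "arguments": {
  "increments": [
    {"tx": 0,"ty": 0,"tz": 5,"ax": 0,"ay": 0,"az": 0,"claw": -1},
    {"tx": 0,"ty": 0,"tz": 10,"ax": 0,"ay": 0,"az": 0,"claw": -1},
    {"tx": 0,"ty": 0,"tz": 10,"ax": 0,"ay": 0,"az": 0,"claw": -1},
    {"tx": 0,"ty": 0,"tz": 15,"ax": 0,"ay": 0,"az": 0,"claw": -1},
    {"tx": 0,"ty": 0,"tz": 25,"ax": 0,"ay": 0,"az": 0,"claw": -1},
    {"tx": 0,"ty": 0,"tz": 30,"ax": 0,"ay": 0,"az": 0,"claw": -1},
    {"tx": 0,"ty": 0,"tz": 20,"ax": 0,"ay": 0,"az": 0,"claw": -1},
    {"tx": 0,"ty": 0,"tz": 0,"ax": 0,"ay": 0,"az": 0,"claw": -1},
    {"tx": 0,"ty": 0,"tz": 0,"ax": 0,"ay": 0,"az": 0,"claw": -1}
  ]
}}

```text
time_s: 6.45
tcp_pos: [0.6016, -0.1784, 0.2762]
eef_rot: [180.0, -0.0, -163.0]
contact_force: [0.5, -0.2, -1.1]
gripper_width: 0.0005
```

```bash
python3 - <<'E'
from h import *
b=cap('side','s3');cv2.imwrite('pics/c3.png',cv2.resize(b['image'][100:420,100:420],(600,600),interpolation=3))
Q=cloud(b)
for xy in ([.601,-.178],[.561,.171]):
  k=(b['depth']>0)&(Q[...,2]<.19)&(np.linalg.norm(Q[...,:2]-xy,axis=2)<.018);print(np.percentile(Q[k][:,2],[50,95]))
s=r.get_state();print(s['time_s'],s['tcp_pos'],s['contact_force'])
E
```

```text
[0.14884186 0.1763338 ]
[0.14548276 0.17653085]
6.5 [ 0.60137781 -0.17833298  0.2755279 ] [ 0.2733065  -0.00589322 -1.08799939]
```

View pics/c3.png

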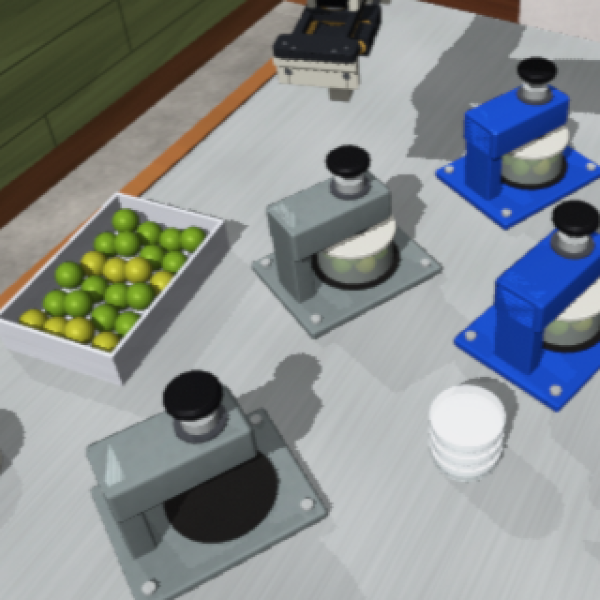

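The picture shows the loaded button (crop (348,160)) back up, with the tub and lid in place, the idle press untouched, and the gripper well clear.

```bash
python3 -c "
from plant import r
print(r.close_job())"
```

```text
the job is handed in; nothing more can be done
None
```

I pressed the loaded press's button (the grey press with the tub, at about (0.602, -0.178)) with shut fingers, and the job is handed in.

- **Halfway stop:** I held it there for about 1.1 s at about 7 N, with the TCP height steady at 0.1793 m.
- **Full press:** I took it 15 mm further to the hard bottom (TCP 0.1641 m, 19 N) and kept it there for about 0.3 s. I then released it and backed about 80 mm clear.

The last checks showed the loaded button back up, its highest points at about 0.176 m against the nominal 0.175. The tub and lid looked in place and the idle press was never touched. The clock stood at 6.5 s when I handed in. The contact readings carried about 1 N of noise and a few N of sideways force during the presses. The two cameras disagreed by about 3 mm on the button's position, which did not matter on a 52 mm button. The first move call was refused because each row needs all its fields; nothing moved then, and no check failed.

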